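# Dump the polished stones from the green tipping cup

## Task

Two tipping-cup stations stand on the stone-polishing bench. Push the grip of the green cup over, past its latch, so that the cup tips out both amber stones into the tray in front of it, then let it swing back fully home. Do not tip the white cup.

Things in the scene. Friction and masses are not known exactly. Their poses are not given: they have to be found in the camera images.
- green_station: Fixed station with the green cup: grey base 290 x 150 mm. Origin on the table under the axle; z up, x the way the cup pours, y to the left of that. Posts 146 mm high at y = -48 and +48 mm carry an axle along y at height 130 mm; the scoop cup (115 x 70 x 42 mm) sits between. A like station with a white cup and two blue stones is a bystander; they change places.
- green_tray (a point): Centre of the tray's rubber floor, 100 mm in front of the axle (station x), 15 mm above the table. Open steel tray fixed to the station, inside 157 mm along x by 128 mm along y, rim 48 mm above the table; a clear lip at the far end reaches 90 mm.
- green_grip (a point): Centre of the cup's grip: freely turning green sleeve 15 mm thick, 46 mm long, along station y (68 to 114 mm), on a lever 80 mm from the axle. Home: station x -59, y 91, height 184 mm. Pushed to station +x it swings up over the axle (height 210) and down to x +59, height 184 at full tip. Room is free behind, beyond and below it: shut fingers pointing down can sweep it over in a level line.
- green_cup (a joint): Tip angle of the green cup, rad: 0 home (latched), 1.65 full tip against its stop; the stones slide out by about 1.4. The latch takes 5 to 10 N at the grip over the first 0.15 rad, then gives way to 2 to 3 N; a spring swings the cup home from any angle in about a second when let go.
- white_cup (a joint): Tip angle of the white cup of the other station, rad: 0 home. Works alike; to be left at home.
- green_stone_a: First amber polished stone, a flat-bottomed dome 24 mm across and 12 mm high, origin at the centre of its flat underside, lying in the green cup at the start.
- green_stone_b: Second amber stone, alike.

How it is judged:
On the way, in this order (a step that is already met when the one before it is completed fails the run):
1. the green cup is pushed past its latch and tips (more than 0.9 rad) (value of joint green_cup above 0.9 rad).
2. both amber stones lie in the tray and the green cup is back home (x of green_stone_a in the frame of green_tray between -0.08 and 0.08 m and y of green_stone_a in the frame of green_tray between -0.068 and 0.068 m and z of green_stone_a in the frame of green_tray between -0.005 and 0.033 m and x of green_stone_b in the frame of green_tray between -0.08 and 0.08 m and y of green_stone_b in the frame of green_tray between -0.068 and 0.068 m and z of green_stone_b in the frame of green_tray between -0.005 and 0.033 m and value of joint green_cup below 0.1 rad), for 0.2 s.
At the end, for the whole second after the job is handed in: Both amber stones lie inside the tray of the green station (centres within its walls and below its rim, at rest), the green cup is back home within 0.1 rad and still, and the white cup is home within 0.1 rad (all of step 2 and value of joint white_cup below 0.1 rad and velocity of joint green_cup between -0.1 and 0.1 rad/s and linear speed of each of green_stone_a, green_stone_b below 0.05 m/s); the robot touches nothing.
It fails at once if the white cup is tipped (more than 0.4 rad) (value of joint white_cup above 0.4 rad).
It also fails if it takes over 35 s, if anything falls off the work surface, if the arm or the gripper's body presses on something with over 40 N, if the wrist force passes 120 N, or if a joint passes its speed limit or range.

## Robot

A 7-joint arm with a two-finger parallel gripper is mounted at the origin on the work surface. World frame = base frame: x ahead of the robot, y to its left, z up, the work surface at z = 0. Lengths are in m, angles in rad, forces in N, time in s.
With the tool pointing down it reaches from about 0.425 to 0.875 m from the base axis. Payload 4.7 kg.
Tool frame: the origin (TCP) lies midway between the tips of the shut fingers; the grasp point (between the pads) lies 19 mm behind it (ctrl.grip_point_offset is the distance from the TCP to the grasp point, in m); z points along the fingers, y is the line along which they close (so a half turn about z gives the same grasp; the last joint's range is limited). The gripper opens to 87 mm and grips with 3 to 60 N. Pads are 19 mm wide; open, the fingers measure 117 mm over their backs; the gripper's body (75 mm by 190 mm) begins 51 mm behind the grasp point.
Start: joints at [-1.192, 0.321, -0.07, 1.45, 0.023, 1.371, -0.057], TCP at [0.232, 0.607, 0.223] pointing down, gripper open.
Joint ranges: [-2.86, 2.86], [-0.3, 2.09], [-1.38, 1.24], [0.06, 2.45], [-1.56, 4.7], [0.09, 2.05], [-2.69, 2.69]. Speed limits (rad/s): [2.57, 2.57, 3.14, 3.14, 3.14, 3.14, 3.14].

## Interface

Orientations are given as a rotation vector (axis times angle).
In Python, from bench import ctrl gives the robot as it stands. The module is installed in compiled form; this text tells all that it offers.
- The arm moves only by the shell command python3 -m handwheel 'ROWS' [OPENING] [FORCE]. ROWS is JSON, a list of rows, each an object of numbers: "x", "y", "z": the shift along the tool's x, y, z in m; "wx", "wy", "wz": the turn, a rotation vector about the tool's x, y, z in degrees. A call has 1 to 10 rows; each row is the pose to reach, as a shift and turn from the pose commanded when the call began, along the tool's axes at that moment; what a row does not reach only later rows make up. A row lasts 1/12 s, in which the tool goes at most 41.7 mm and 7.16 degrees, less where a joint would pass 70% of its speed; a pose out of reach is approached as far as the arm can. A call with a gripper value outside its range is refused whole. OPENING is the finger opening in m, from 0 to 0.087, set as the call begins (- or left out, the last holds). The fingers move at their own pace and stop on an object; FORCE is the grip in N (left out, the last holds). Time passes only in rows, so rows that repeat a pose let the fingers close. It gives the time, the measured TCP pose, the force, the opening and the grip force at its end, in the units of the state.
- ctrl.get_state(): the state, without advancing time (a new reading comes with each control period).
- ctrl.get_image(name): name is "scene" or "top" or "wrist"; returns a dict with "image" (420x560x3 uint8, red, green, blue), "K" (3x3 intrinsics, pixels), "world_to_cam" (4x4, takes a point from world to camera coordinates); the wrist camera has in their place "hand_eye" (4x4, takes a point from camera to tool coordinates, whose origin is the TCP and whose axes are the flange's). Camera axes: x right, y down, z forward; pixel columns grow to the right and rows downward; lengths in m; the calibration is good to about 2 mm. A picture is of the moment at which its call begins: read the wrist's pose just before it. There is no depth.
- ctrl.close_job(): hands the job in; it is judged then, once.
The state is a dict: "time": time; "joint_positions": joint angles; "qd": joint speeds; "joint_torque": joint torques, N m; "position": TCP position; "tool_rot": TCP orientation; "ft_force": force on the tool from outside, world axes, zero at the start; "torque": the same for the moment, N m; "grip_width": opening from 0.0 (shut) to 1.0 (fully open); "grip_force": force on a finger pad.
Only numpy, scipy, OpenCV 4.12 (cv2) and the standard library are available. Lean on these libraries where they do the work, as an engineer would, in place of code of your own. Each camera call takes 0.05 s, during which the arm holds its last target. There are 200 camera calls.

## Working session

There is one attempt and no reset: what is moved stays moved. The work goes in short steps, Python scripts to look and compute and a shell command to move; the robot and the scene stay as the last step left them, time stands still between calls to the robot, and variables do not carry over. Pictures are saved under pics/ and viewed, at most 10 in all, crops included, and the job is handed in when it is done.

```bash
mkdir -p pics; python3 - <<'E'
from bench import ctrl
import cv2,numpy as np
s=ctrl.get_state();print(s["time"],s["position"],s["tool_rot"],s["ft_force"])
for n in("scene","top"):
    d=ctrl.get_image(n);cv2.imwrite(f"pics/{n}.png",d["image"][:,:,::-1]);np.savez(f"pics/{n}.npz",**d)
    print(d["K"].tolist(),np.round(d["world_to_cam"],3).tolist())
E
```

```text
0.0 [0.23175338 0.60669092 0.22143998] [-5.69848104e-01 -3.08920126e+00  2.98588185e-03] [-0.1969819   0.0118686   0.25097584]
[[410.7049255425288, 0.0, 279.97826745325574], [0.0, 410.7049255425288, 208.0129355156836], [0.0, 0.0, 1.0]] [[0.515, 0.857, -0.005, -0.291], [0.63, -0.383, -0.675, -0.224], [-0.581, 0.344, -0.738, 1.369], [0.0, 0.0, 0.0, 1.0]]
[[479.03936415674127, 0.0, 275.75300589804596], [0.0, 479.03936415674127, 201.10926853197708], [0.0, 0.0, 1.0]] [[0.073, -0.997, -0.004, -0.013], [-0.97, -0.07, -0.232, 0.553], [0.231, 0.021, -0.973, 1.024], [0.0, 0.0, 0.0, 1.0]]
```

View pics/scene.png

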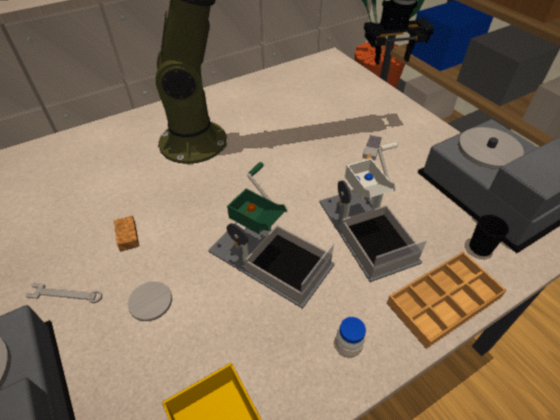

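View pics/top.png

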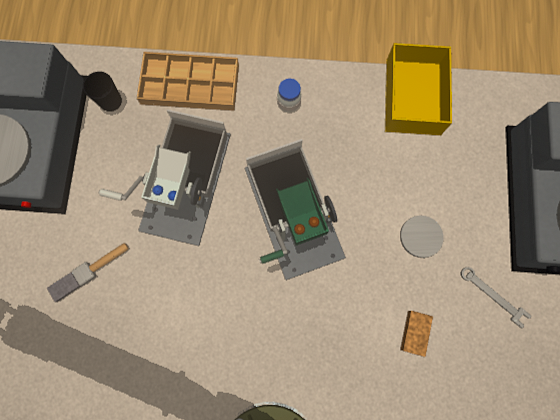

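The scene view shows the green grip at about (256,169) and the white cup to its right. In the top view the green grip is at (272,257), the base's rear corners are at about (287,278) and (345,258), and the station pours up and slightly left.

```bash
cat > h.py <<'E'
import cv2,numpy as np
def load(n): return dict(np.load(f"pics/{n}.npz"))
def ray(d,p):
    W=d["world_to_cam"];R=W[:3,:3];c=-R.T@W[:3,3];v=R.T@np.linalg.inv(d["K"])@[*p,1.];return c,v/np.linalg.norm(v)
def plane(d,p,z):
    c,v=ray(d,p);return c+v*(z-c[2])/v[2]
def tri(rs):
    A=sum(np.eye(3)-np.outer(v,v) for c,v in rs);b=sum((np.eye(3)-np.outer(v,v))@c for c,v in rs);return np.linalg.solve(A,b)
def proj(d,P):
    q=d["K"]@(d["world_to_cam"]@[*P,1.])[:3];return q[:2]/q[2]
E
python3 - <<'E'
from h import *
D={n:load(n) for n in("scene","top")};rs=[];C={}
for n,d in D.items():
    h=cv2.cvtColor(d["image"],cv2.COLOR_RGB2HSV);m=cv2.inRange(h,(60,90,25),(95,255,255))
    k,l,st,ce=cv2.connectedComponentsWithStats(m)
    for i in range(1,k):
        if st[i,4]>30:print(n,st[i],ce[i])
    exp=(256,169) if n=="scene" else (272,257)
    i=min((i for i in range(1,k) if st[i,4]>30),key=lambda i:np.hypot(*(ce[i]-exp)))
    C[n]=ce[i];rs.append(ray(d,ce[i]))
    if n=="top":
        r=cv2.minAreaRect(np.argwhere(l==i)[:,::-1].astype(np.float32));b=cv2.boxPoints(r)
        print(r,[plane(d,q,.184).round(3).tolist() for q in b])
g=tri(rs);print("grip",g,[proj(D[n],g)-C[n] for n in D],plane(D["top"],C["top"],.184))
big=cv2.resize(D["top"]["image"][130:290,235:355,::-1],None,fx=3.7,fy=3.7,interpolation=cv2.INTER_CUBIC);cv2.imwrite("pics/crop.png",big)
E
```

```text
scene [411   0  12  16  68] [416.92647059   6.55882353]
scene [250 163  12  12  55] [256.10909091 168.25454545]
scene [ 228  190   58   43 1333] [254.62190548 211.24231058]
top [285 203  43  39 565] [306.92920354 223.90265487]
((306.4817199707031, 220.82481384277344), (33.14907455444336, 34.00343704223633), 70.01689910888672) [[0.505, 0.005, 0.184], [0.533, -0.058, 0.184], [0.471, -0.083, 0.184], [0.443, -0.022, 0.184]]
grip [ 0.47500968 -0.02352731  0.25214332] [array([-6.92714485,  0.75249836]), array([-7.25569239, -3.92101156])] [ 0.48175223 -0.04063963  0.184     ]
```

View pics/crop.png

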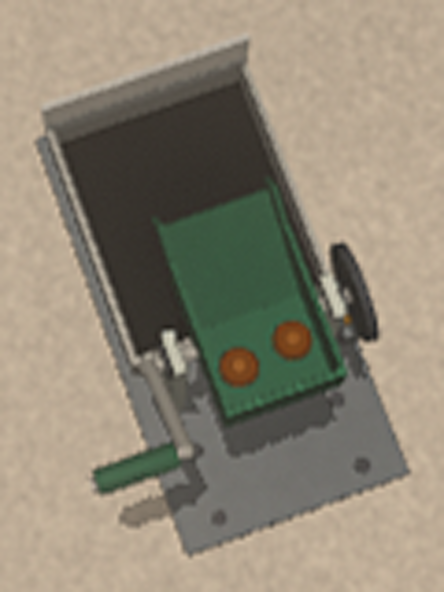

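The crop shows the grip from (95,480) to (180,457), the base's rear corners at (190,553) and (408,470), and the base's left edge running up to (40,140). Both stones are in the cup.

```bash
python3 - <<'E'
from h import *
D={n:load(n) for n in("scene","top")};t=D["top"]
f=lambda x,y:(x/3.7+235-.4,y/3.7+130-.4)
gt=f(137,469);g=tri([ray(t,gt),ray(D["scene"],(256.1,168.3))]);print("grip",g,proj(t,g)-gt)
a,b=plane(t,f(95,480),.184),plane(t,f(180,457),.184);print("ends",a,b,np.linalg.norm(a-b),np.degrees(np.arctan2(*(a-b)[1::-1])))
for z in(0,.01):
    L,R,U=[plane(t,f(*p),z) for p in((190,553),(408,470),(40,140))]
    print(z,L,R,U,np.linalg.norm(L-R),np.linalg.norm(U-L),np.degrees(np.arctan2(*(L-R)[1::-1])),np.degrees(np.arctan2(*(U-L)[1::-1])))
E
```

```text
grip [0.41207831 0.02463494 0.18323671] [0.05635899 0.02927352]
ends [0.40460036 0.04650278 0.184     ] [0.42006365 0.00241224 0.184     ] 0.04672354747174067 109.326619994733
0 [ 0.38370451 -0.00845202  0.        ] [ 0.445756   -0.14278186  0.        ] [0.64700828 0.10930734 0.        ] 0.14796922507296978 0.2884374085374078 114.79380904920451 24.09599149504905
0.01 [ 0.38296292 -0.00833707  0.01      ] [ 0.44446252 -0.14147217  0.01      ] [0.64392486 0.10837494 0.01      ] 0.1466531856552977 0.2858720440234069 114.79380904920451 24.09599149504905
```

```bash
cat >> h.py <<'E'
from scipy.spatial.transform import Rotation as Ro
O=np.array([.503,-.034,0]);S=Ro.from_euler("z",24.4,degrees=True).as_matrix()
def to(xs,ys,z):  # shift and turn, tool axes, to a station point with tool y along station x
    from bench import ctrl
    s=ctrl.get_state();R=Ro.from_rotvec(s["tool_rot"]);p=O+S@[xs,ys,0];p[2]=z
    ds=[(R.inv()*Ro.from_matrix(np.column_stack([k*S[:,1],k*S[:,0],[0,0,-1]]))).as_rotvec(degrees=True) for k in(1,-1)]
    print("t",s["time"],"st",(S.T@(s["position"]-O)).round(4),"f",s["ft_force"].round(1),"w",s["grip_width"])
    print(" p",p.round(3)," d",R.inv().apply(p-s["position"]).round(4)," w",min(ds,key=np.linalg.norm).round(1))
E
python3 -c "
from h import *
to(-.035,.093,.30)
t=load('top');print(plane(t,(105,193),.184))"
python3 -m handwheel '[{"z":-0.04},{"z":-0.08},{"z":-0.11},{"x":-0.04,"y":-0.05,"z":-0.11,"wz":7},{"x":-0.06,"y":-0.075,"z":-0.11,"wz":14},{"x":-0.085,"y":-0.1,"z":-0.11,"wz":21},{"x":-0.11,"y":-0.13,"z":-0.11,"wz":28},{"x":-0.135,"y":-0.16,"z":-0.11,"wz":35},{"x":-0.16,"y":-0.19,"z":-0.11,"wz":42},{"x":-0.185,"y":-0.22,"z":-0.11,"wz":45}]' 0.087
python3 -c "
from h import *
to(-.035,.093,.30)"
```

```text
t 0.1 st [0.0177 0.6955 0.2216] f [ 0.2 -0.3 -0.2] w 1.001138405572051
 p [0.433 0.036 0.3  ]  d [-0.3912 -0.4614 -0.0776]  w [-0.1  0.  44.7]
[0.51574524 0.37168864 0.184     ]
t 0.1 st [0.0177 0.6955 0.2216] f [ 0.2 -0.3 -0.2] w 1.001138405572051
 p [0.433 0.036 0.3  ]  d [-0.3912 -0.4614 -0.0776]  w [-0.1  0.  44.7]invalid input at $[0]: expected keys x, y, z, wx, wy, wz
```

```bash
python3 -m handwheel '[{"x":0,"y":0,"z":-0.04,"wx":0,"wy":0,"wz":0},{"x":0,"y":0,"z":-0.08,"wx":0,"wy":0,"wz":0},{"x":0,"y":0,"z":-0.11,"wx":0,"wy":0,"wz":0},{"x":-0.025,"y":-0.03,"z":-0.11,"wx":0,"wy":0,"wz":7},{"x":-0.05,"y":-0.06,"z":-0.11,"wx":0,"wy":0,"wz":14},{"x":-0.075,"y":-0.09,"z":-0.11,"wx":0,"wy":0,"wz":21},{"x":-0.1,"y":-0.12,"z":-0.11,"wx":0,"wy":0,"wz":28},{"x":-0.125,"y":-0.15,"z":-0.11,"wx":0,"wy":0,"wz":35},{"x":-0.15,"y":-0.18,"z":-0.11,"wx":0,"wy":0,"wz":42},{"x":-0.175,"y":-0.21,"z":-0.11,"wx":0,"wy":0,"wz":45}]' 0.087
python3 -c "
from h import *
to(-.035,.093,.30)"
```

```text
time: 0.93
position: [0.3207, 0.3465, 0.3322]
tool_rot: [-1.716, -2.631, 0.001]
ft_force: [0.4, 0.8, -0.0]
grip_width: 1.002
grip_force: 0.0
t 0.9333 st [-0.0088  0.4218  0.3322] f [ 0.4  0.8 -0. ] w 1.0019077413037456
 p [0.433 0.036 0.3  ]  d [-0.3291 -0.0226  0.0322]  w [-0.   0.  -0.6]
```

```bash
python3 -m handwheel '[{"x":-0.04,"y":-0.003,"z":0,"wx":0,"wy":0,"wz":0},{"x":-0.08,"y":-0.005,"z":0,"wx":0,"wy":0,"wz":0},{"x":-0.12,"y":-0.008,"z":0,"wx":0,"wy":0,"wz":0},{"x":-0.16,"y":-0.01,"z":0,"wx":0,"wy":0,"wz":0},{"x":-0.2,"y":-0.013,"z":0.01,"wx":0,"wy":0,"wz":0},{"x":-0.24,"y":-0.016,"z":0.01,"wx":0,"wy":0,"wz":0},{"x":-0.28,"y":-0.019,"z":0.02,"wx":0,"wy":0,"wz":0},{"x":-0.31,"y":-0.022,"z":0.03,"wx":0,"wy":0,"wz":0},{"x":-0.325,"y":-0.022,"z":0.03,"wx":0,"wy":0,"wz":0},{"x":-0.325,"y":-0.022,"z":0.03,"wx":0,"wy":0,"wz":0}]'
python3 - <<'E'
from h import *
from bench import ctrl
to(-.035,.093,.165)
for n in("wrist","top"):
    d=ctrl.get_image(n);cv2.imwrite(f"pics/{n}2.png",d["image"][:,:,::-1])
E
```

```text
time: 1.77
position: [0.4336, 0.0386, 0.3019]
tool_rot: [-1.718, -2.63, 0.001]
ft_force: [-0.1, -0.0, 0.4]
grip_width: 0.997
grip_force: 0.0
t 1.7667 st [-0.0333  0.0948  0.3019] f [-0.1 -0.   0.4] w 0.9965898641616531
 p [0.433 0.036 0.165]  d [-0.0018 -0.0016  0.1369]  w [-0.   0.  -0.7]
```

View pics/wrist2.png

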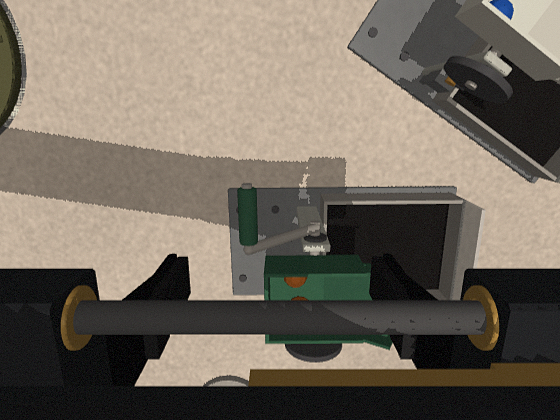

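The wrist view shows the sleeve at about (248,215), square to the closing line and between the fingers. I'll check its position by ray.

```bash
python3 - <<'E'
from h import *
from bench import ctrl
s=ctrl.get_state();d=ctrl.get_image("wrist")
T=np.eye(4);T[:3,:3]=Ro.from_rotvec(s["tool_rot"]).as_matrix();T[:3,3]=s["position"]
e=dict(K=d["K"],world_to_cam=np.linalg.inv(T@d["hand_eye"]))
for p in((248,215),(248,187),(247,244)):print((S.T@(plane(e,p,.184)-O)).round(4))
E
```

```text
[-0.0571  0.0935  0.184 ]
[-0.0564  0.1162  0.184 ]
[-0.0586  0.069   0.184 ]
```

The wrist ray puts the grip at station (-57, 93) mm against -59, 91 given. Descending with the grip between the fingers.

```bash
python3 -m handwheel '[{"x":0,"y":0,"z":0.03,"wx":0,"wy":0,"wz":0},{"x":0,"y":0,"z":0.06,"wx":0,"wy":0,"wz":0},{"x":0,"y":0,"z":0.08,"wx":0,"wy":0,"wz":0},{"x":0,"y":0,"z":0.1,"wx":0,"wy":0,"wz":0},{"x":0,"y":0,"z":0.12,"wx":0,"wy":0,"wz":0},{"x":0,"y":0,"z":0.137,"wx":0,"wy":0,"wz":0},{"x":0,"y":0,"z":0.137,"wx":0,"wy":0,"wz":0},{"x":0,"y":0,"z":0.137,"wx":0,"wy":0,"wz":0}]'
python3 - <<'E'
from h import *
from bench import ctrl
to(.095,.093,.165)
d=ctrl.get_image("scene");cv2.imwrite("pics/s3.png",cv2.resize(d["image"][90:310,150:450,::-1],None,fx=2.5,fy=2.5))
E
```

```text
time: 2.58
position: [0.4324, 0.0441, 0.1653]
tool_rot: [-1.705, -2.637, 0.002]
ft_force: [0.5, 0.3, 0.5]
grip_width: 0.998
grip_force: 0.0
t 2.5833 st [-0.032   0.1003  0.1653] f [0.5 0.3 0.5] w 0.9980763136984998
 p [0.551 0.09  0.165]  d [-0.007   0.1271  0.    ]  w [-0.1 -0.  -0.2]
```

View pics/s3.png

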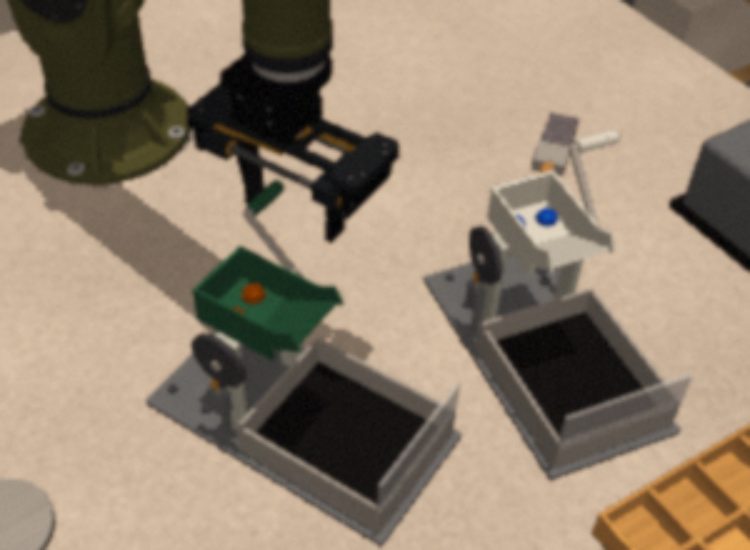

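The fingers straddle the green grip at (265,200) and the cup is undisturbed. Now the push, along tool +y.

```bash
python3 -m handwheel '[{"x":-0.002,"y":0.008,"z":0,"wx":0,"wy":0,"wz":0},{"x":-0.004,"y":0.016,"z":0,"wx":0,"wy":0,"wz":0},{"x":-0.006,"y":0.024,"z":0,"wx":0,"wy":0,"wz":0},{"x":-0.007,"y":0.034,"z":0,"wx":0,"wy":0,"wz":0},{"x":-0.007,"y":0.044,"z":0,"wx":0,"wy":0,"wz":0},{"x":-0.007,"y":0.056,"z":0,"wx":0,"wy":0,"wz":0},{"x":-0.007,"y":0.068,"z":0,"wx":0,"wy":0,"wz":0},{"x":-0.007,"y":0.080,"z":0,"wx":0,"wy":0,"wz":0},{"x":-0.007,"y":0.092,"z":0,"wx":0,"wy":0,"wz":0},{"x":-0.007,"y":0.102,"z":0,"wx":0,"wy":0,"wz":0}]'
python3 -c "
from h import *
to(.093,.093,.165)"
```

```text
time: 3.47
position: [0.5296, 0.0794, 0.1658]
tool_rot: [-1.707, -2.636, 0.001]
ft_force: [-4.1, 0.4, 0.3]
grip_width: 1.003
grip_force: 1.7
t 3.4667 st [0.071  0.0923 0.1658] f [-4.1  0.4  0.3] w 1.0027764181280951
 p [0.549 0.089 0.165]  d [0.0008 0.022  0.0007]  w [-0.1 -0.  -0.2]
```

```bash
python3 -m handwheel '[{"x":0,"y":0.008,"z":0,"wx":0,"wy":0,"wz":0},{"x":0,"y":0.015,"z":0,"wx":0,"wy":0,"wz":0},{"x":0,"y":0.020,"z":0,"wx":0,"wy":0,"wz":0},{"x":0,"y":0.022,"z":0,"wx":0,"wy":0,"wz":0},{"x":0,"y":0.022,"z":0,"wx":0,"wy":0,"wz":0},{"x":0,"y":0.022,"z":0,"wx":0,"wy":0,"wz":0},{"x":0,"y":0.022,"z":0,"wx":0,"wy":0,"wz":0},{"x":0,"y":0.022,"z":0,"wx":0,"wy":0,"wz":0},{"x":0,"y":0.022,"z":0,"wx":0,"wy":0,"wz":0},{"x":0,"y":0.022,"z":0,"wx":0,"wy":0,"wz":0}]'
python3 - <<'E'
from h import *
from bench import ctrl
to(.093,.093,.165)
d=ctrl.get_image("scene");cv2.imwrite("pics/s4.png",cv2.resize(d["image"][90:310,150:450,::-1],None,fx=2.5,fy=2.5))
E
```

```text
time: 4.3
position: [0.549, 0.0871, 0.1657]
tool_rot: [-1.709, -2.636, -0.0]
ft_force: [-5.0, 0.7, -1.1]
grip_width: 1.003
grip_force: 2.0
t 4.3 st [0.0919 0.0913 0.1657] f [-5.   0.7 -1.1] w 1.002963255294798
 p [0.549 0.089 0.165]  d [0.0017 0.0011 0.0007]  w [ 0.  -0.  -0.3]
```

View pics/s4.png

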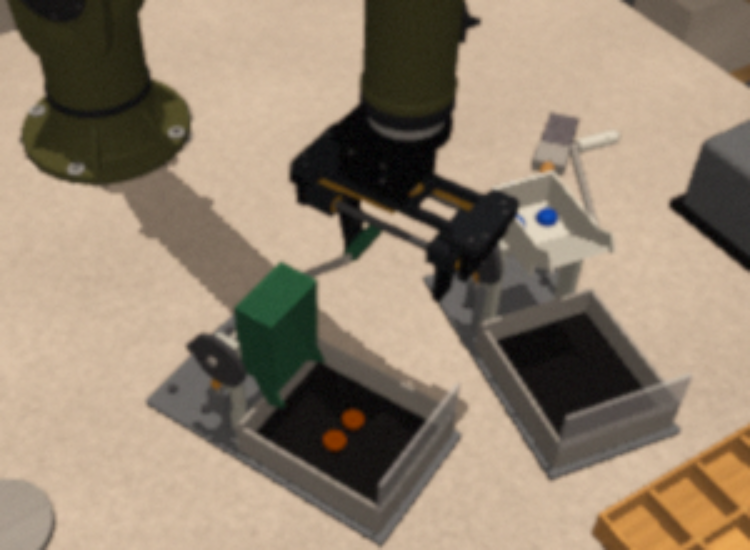

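Both amber stones lie in the tray, at (335,440) and (353,419), with the cup fully tipped and the white cup home. I'll retreat so the grip follows the finger home softly, then lift off.

```bash
python3 -m handwheel '[{"x":0,"y":-0.01,"z":0,"wx":0,"wy":0,"wz":0},{"x":0,"y":-0.022,"z":0,"wx":0,"wy":0,"wz":0},{"x":0,"y":-0.034,"z":0,"wx":0,"wy":0,"wz":0},{"x":0,"y":-0.046,"z":0,"wx":0,"wy":0,"wz":0},{"x":0,"y":-0.058,"z":0,"wx":0,"wy":0,"wz":0},{"x":0,"y":-0.07,"z":0,"wx":0,"wy":0,"wz":0},{"x":0,"y":-0.082,"z":0,"wx":0,"wy":0,"wz":0},{"x":0,"y":-0.094,"z":0,"wx":0,"wy":0,"wz":0},{"x":0,"y":-0.106,"z":0,"wx":0,"wy":0,"wz":0},{"x":0,"y":-0.118,"z":0,"wx":0,"wy":0,"wz":0}]'
python3 -m handwheel '[{"x":0,"y":-0.007,"z":0,"wx":0,"wy":0,"wz":0},{"x":0,"y":-0.01,"z":0,"wx":0,"wy":0,"wz":0},{"x":0,"y":-0.01,"z":0,"wx":0,"wy":0,"wz":0},{"x":0,"y":-0.01,"z":0,"wx":0,"wy":0,"wz":0},{"x":0,"y":-0.01,"z":0,"wx":0,"wy":0,"wz":0},{"x":0,"y":-0.01,"z":0,"wx":0,"wy":0,"wz":0}]'
python3 -c "
from h import *
to(-.035,.093,.30)"
```

```text
time: 5.18
position: [0.4423, 0.0379, 0.1663]
tool_rot: [1.708, 2.633, 0.004]
ft_force: [-0.0, 0.7, 0.5]
grip_width: 0.998
grip_force: 0.0
time: 5.68
position: [0.4329, 0.0351, 0.1656]
tool_rot: [1.708, 2.636, 0.0]
ft_force: [-0.5, 0.8, -0.2]
grip_width: 1.0
grip_force: 0.0
t 5.6833 st [-0.0353  0.0919  0.1656] f [-0.5  0.8 -0.2] w 1.0001000634961406
 p [0.433 0.036 0.3  ]  d [ 0.001   0.0004 -0.1344]  w [ 0.   0.  -0.3]
```

```bash
python3 -m handwheel '[{"x":0,"y":0,"z":-0.02,"wx":0,"wy":0,"wz":0},{"x":0,"y":0,"z":-0.04,"wx":0,"wy":0,"wz":0},{"x":0,"y":0,"z":-0.06,"wx":0,"wy":0,"wz":0},{"x":0,"y":0,"z":-0.08,"wx":0,"wy":0,"wz":0},{"x":0,"y":0,"z":-0.1,"wx":0,"wy":0,"wz":0},{"x":0,"y":0,"z":-0.12,"wx":0,"wy":0,"wz":0},{"x":0,"y":0,"z":-0.13,"wx":0,"wy":0,"wz":0},{"x":0,"y":0,"z":-0.13,"wx":0,"wy":0,"wz":0},{"x":0,"y":0,"z":-0.13,"wx":0,"wy":0,"wz":0}]'
python3 - <<'E'
from h import *
from bench import ctrl
d=ctrl.get_image("scene");cv2.imwrite("pics/s5.png",cv2.resize(d["image"][90:310,150:450,::-1],None,fx=2.5,fy=2.5))
E
```

```text
time: 6.43
position: [0.4325, 0.035, 0.2951]
tool_rot: [1.709, 2.636, -0.0]
ft_force: [0.1, -0.4, -0.4]
grip_width: 0.997
grip_force: 0.0
```

View pics/s5.png

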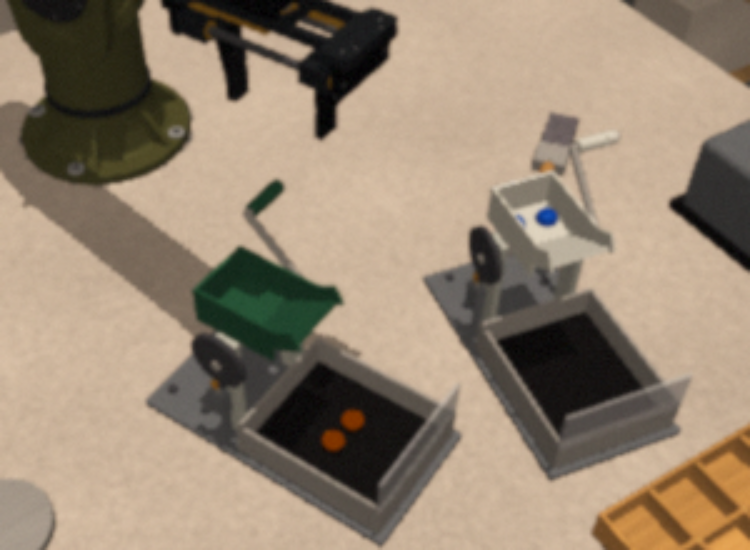

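The cup is home and empty with its grip at (265,197) as before, both stones are in the tray, the white cup is untouched and the arm is clear.

```bash
python3 -c "
from bench import ctrl
print(ctrl.close_job())"
```

```text
the job is handed in; nothing more can be done
None
```

The green cup was tipped, both amber stones lie in its tray, the cup is back home, the white cup was not touched, and the job is handed in; the hand-in returned no verdict.

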